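# Tighten a mounted point and hold the dead-man paddle half-way

### The arm

A 6-joint arm with a two-finger parallel gripper is mounted at the origin on the work surface. World frame = base frame: x ahead of the robot, y to its left, z up, the work surface at z = 0. Lengths are in m, angles in rad, forces in N, time in s.
With the tool pointing down it reaches from about 0.3 to 0.775 m from the base axis. Payload 14.6 kg.
Tool frame: the origin (TCP) lies on the centre line of the jaws, within the pads' length; the fingertips stand 11 mm ahead of it and the grasp point (between the pads) lies 8 mm behind it (env.tip_reach is the distance from the TCP to the fingertips, in m); z points along the fingers, x is the direction in which the jaws open and shut, and the axes are right-handed (so a half turn about z gives the same grasp; the last joint's range is limited). The gripper opens to 85 mm and grips with 20 to 120 N. Pads are 22 mm wide; open, the fingers measure 114 mm over their backs; the gripper's body (76 mm by 85 mm) begins 54 mm behind the grasp point. The pads swing forward as they close: fully open they stand 13 mm farther back than shut.
Start: joints at [-1.28, 0.3, 1.521, -0, 1.321, -0.067], TCP at [0.193, -0.515, 0.242] pointing down, gripper open.
Joint ranges: [-3.03, 3.03], [-0.79, 2.21], [0.23, 2.52], [-1.04, 4.18], [0, 3.07], [-2.55, 2.55]. Speed limits (rad/s): [2.22, 2.22, 2.57, 3.14, 3.14, 3.14].

### API

Orientations are given as a unit quaternion [x, y, z, w].
In Python, from workcell import env, read_camera, masks_of gives the robot as it stands. The module is installed in compiled form; this text tells all that it offers.
- The arm moves only by the tool move_arm, never from a script. Its arguments are lists of equal length, an entry for each row: "gripper": the gripper's target within -1 to 1 (shut at 1, half-way at 0, fully open at -1); "travel": the shift along the world's x, y, z each as a share of 0.2 m, from -1 to 1, a list of three; "yaw": the turn about the world's z as a share of pi/2 rad, from -1 to 1. In form: {"gripper": [gripper, ...], "travel": [[x, y, z], ...], "yaw": [yaw, ...]}. A call has 1 to 8 rows; each row is the pose to reach, as a shift and turn from the pose commanded when the call began; what a row does not reach only later rows make up. A row lasts 1/12 s, in which the tool goes at most 41.7 mm and 7.16 degrees, less where a joint would pass 70% of its speed; a pose out of reach is approached as far as the arm can. A call with a number of a shift or a turn outside -1 to 1 is refused whole. A call with a gripper value outside its range is refused whole. The fingers move at their own pace and stop on an object; "force" is the grip in N (left out, the last holds). Time passes only in rows, so rows that repeat a pose let the fingers close. It gives the time, the measured TCP pose, the force and the opening at its end, in the units of the state.
- env.get_state(): the state, without advancing time (a new reading comes with each control period).
- read_camera(name): name is "side" or "top" or "wrist"; returns a dict with "frame" (480x640x3 uint8, blue, green, red), "fx", "fy", "cx", "cy" (pixels), "k1" (the pictures are not rectified: a ray, as slopes to the right and down, at radius r is drawn at 1 + k1 r^2 times it, then the intrinsics apply), "rvec" (rotation vector, rad) and "tvec" (3), from world to camera coordinates, as OpenCV has them; the wrist camera has in their place "mount" (4x4, takes a point from camera to tool coordinates, whose origin is the TCP and whose axes are the tool frame's). Camera axes: x right, y down, z forward; pixel columns grow to the right and rows downward; lengths in m; the calibration is good to about 2 mm. A picture is of the moment at which its call begins: read the wrist's pose just before it. There is no depth.
- env.sign_off(): hands the job in, once; it reports no verdict.
Trained networks look in the newest picture that a camera, given by its name, has taken for a name from the list of things; names that differ only in an ending like _2 or _b are one class to them, and where a whole thing is asked for, a point or a joint stands for the part that bears it (a point fixed in the world has none). Each returns a list of dicts, best first, with "score" (0 to 1); they miss things now and then, are a little off and sometimes report something else, mostly with a low value. They report only what shows in the picture. A call takes as long as a camera call. They do not tell look-alikes from the thing itself.
- masks_of(camera, query): "pixels" (480x640 bool, what is visible of it) and "point" ([column, row] in pixels, amid what is visible of it).
The state is a dict: "t": time; "joints": joint angles; "joint_vel": joint speeds; "effort": joint torques, N m; "eef_pos": TCP position; "tcp_rot": TCP orientation; "wrist_force": force on the tool from outside, world axes, zero at the start; "moment": the same for the moment, N m; "finger_gap": finger opening in m.
Only numpy, scipy, OpenCV 4.12 (cv2) and the standard library are available. Lean on these libraries where they do the work, as an engineer would, in place of code of your own. Each camera call takes 0.05 s, during which the arm holds its last target.

### The job

The stone polisher is clamped on the bench with its chuck pointing up and a mounted grinding point standing loose in it. Turn the chuck's sleeve clockwise (seen from above), re-gripping as needed, as far as it will go, so that the three jaws hold the point tight; only then press the polisher's dead-man paddle down until it lies level, half-way through its travel, and keep it there: the program finishes while still holding the paddle level. Leave the point seated in the chuck and do not disturb the other things on the bench.

Things in the scene. Friction and masses are not known exactly. Their poses are not given: they have to be found in the camera images.
- polisher: Stone polisher fixed on its back to the bench. Origin on the bench under the chuck axis; z up; its black motor barrel (60 mm thick, top 68 mm above the bench) runs 245 mm from the chuck axis along its +x. Round gear head under the chuck: 68 mm diameter, top 60 mm above the bench; neck 34 mm diameter up to the sleeve.
- sleeve_grip (a point): Point on the vertical chuck axis, 116 mm above the bench, at the height to grip the sleeve. The sleeve is an upright knurled steel cylinder, 44 mm diameter, from 85 to 130 mm above the bench, free all round: it can be gripped from above at any yaw. Jaws stand up to 137 mm and the point to 150 mm, both within 18 mm of the axis.
- sleeve (a joint): Turn of the sleeve (rad), growing clockwise seen from above; starts between 0.2 and 0.9. The three jaws close 2 mm per rad; they meet the shank at about 2.0. Friction of 0.3 N m resists throughout; beyond 2.0 the jaws add to it, to about 0.6 N m at the stop at 2.6, where the point is held tight. It stays where it is left, without a ratchet or catch.
- bit: The mounted point: steel shank 10 mm diameter and 50 mm long, with a white stone head 20 mm diameter and 11 mm high on top. Origin at the shank's lower end, on its axis, 90 mm above the bench when seated; z along the shank, up. It stands loose in a 30 mm deep bore and is already in its place.
- jaw0: One of the three steel chuck jaws round the shank; origin on the chuck axis 115 mm above the bench. It slides towards the axis as the sleeve turns.
- jaw1: Second jaw, likewise.
- jaw2: Third jaw, likewise.
- deadman: Dead-man switch box fixed to the bench: grey base 160 x 76 x 24 mm with a steel paddle hinged on top. Origin under the base's centre, z up. The hinge lies at +60 mm along its x, 68 mm above the bench, between two cheeks 78 mm high; the paddle runs from it towards -x.
- paddle_press (a point): Point on the paddle's upper face where to press, 95 mm from the hinge axis along the paddle (32 mm from its free end), mid-width. The paddle is a steel plate 50 mm wide and 6 mm thick; its upper face lies 71 mm above the bench when level, where this point is 35 mm from the box's centre along the box's -x. z is the normal of the upper face.
- paddle (a joint): Angle of the paddle (rad): 0 at rest with its free end raised by 0.30 rad, 0.30 level (half travel), 0.60 bottomed. A spring returns it: pressed at the press point it takes about 4 N to start, 9 N when level and 14 N at the bottom.
- tape: Bystander: yellow tape measure, 55 mm square and 34 mm thick, standing on edge. Origin under its centre.
- tin: Bystander: small jar of wax, 56 mm diameter, 45 mm high. Origin under its centre.
- disc: Bystander: flat black backing disc, 100 mm diameter, 14 mm high at its hub. Origin under its centre.
- respirator: Bystander: grey respirator with two filters, about 80 x 190 x 65 mm. Origin under its middle.
- offcut: Bystander: stone offcut 90 x 60 x 20 mm. Origin under its centre.
- block: Bystander: cork sanding block 110 x 60 x 35 mm. Origin under its centre.
There are look-alikes about, which are no part of the job. What is shaped like the deadman but orange or yellow is not meant.

How it is judged:
On the way, in this order (a step that is already met when the one before it is completed fails the run):
1. the three jaws hold the point tight (contact force between each of jaw0, jaw1, jaw2 and bit above 15 N and angle between bit's own z axis and vertical below 0.1 rad and distance between bit and polisher below 0.097 m), for 0.3 s.
2. the paddle is pressed level (value of joint paddle between 0.21 and 0.39 rad and contact force between each of jaw0, jaw1, jaw2 and bit above 15 N), for 0.3 s.
At the end, for the whole second after the job is handed in: The robot's fingers hold the paddle level within 0.09 rad (joint 0.21 to 0.39) with more than 2 N, each of the three jaws presses on the point's shank with more than 15 N, and the point is seated (not lifted more than about 7 mm) and upright within 0.1 rad (all of step 2 and contact force between the fingers and deadman above 2 N and angle between bit's own z axis and vertical below 0.1 rad and distance between bit and polisher below 0.097 m); the arm keeps its last pose, push and grip.
It fails at once if the paddle is pressed while the point is loose in the chuck (value of joint paddle above 0.12 rad and contact force between any of jaw0, jaw1, jaw2 and bit below 1 N).
It fails at once if a bystander is moved by more than 30 mm (distance of any of tape, tin, disc, respirator, offcut, block from where it was at the start of the episode above 0.03 m).
It also fails if it takes over 64 s, if anything falls off the work surface, if the arm or the gripper's body presses on something with over 40 N, if the wrist force passes 120 N, or if a joint passes its speed limit or range.

## Working session

There is one attempt and no reset: what is moved stays moved. The work goes in short steps, Python scripts to look and compute and a tool call to move; the robot and the scene stay as the last step left them, time stands still between calls to the robot, and variables do not carry over. Pictures are saved under pics/ and viewed, and the job is handed in when it is done.

Besides the shell and the picture viewer there is one more tool, called after "Request:" as name([rows], argument=value, ...), one row to a line, values as JSON. move_arm: Moves the arm, as the interface text tells. Shift numbers are shares of 0.2 m and turn numbers shares of pi/2 rad, none past 1 either way. Its arguments: {"type":"object","properties":{"gripper":{"type":"array"},"travel":{"type":"array"},"yaw":{"type":"array"},"force":{"type":"number"}},"required":["gripper","travel","yaw"]}

```bash
mkdir -p pics; ls
python3 - <<'E'
from workcell import env, read_camera, masks_of
import cv2
print(env.get_state())
for n in ["side","top","wrist"]:
    d=read_camera(n); cv2.imwrite(f"pics/{n}0.png",d["frame"])
    print(n,{k:v for k,v in d.items() if k!="frame"})
E
```

```text
pics
{'t': 0.0, 'joints': array([-1.27959542e+00,  3.00512862e-01,  1.52159639e+00, -1.17394149e-05,
        1.32071767e+00, -6.66054591e-02]), 'joint_vel': array([ 0.00117656,  0.00046982, -0.00098702, -0.00017759,  0.00087228,
        0.00016893]), 'effort': array([-2.06035365e-03, -5.43494976e+01, -3.61792588e+01, -1.42337117e-04,
        4.07539788e-03, -1.85333835e-05]), 'eef_pos': array([ 0.192547  , -0.51494936,  0.24169193]), 'tcp_rot': array([ 8.21651564e-01, -5.69989760e-01, -4.86077131e-04, -3.80283283e-04]), 'wrist_force': array([ 0.4917834 , -0.49796328, -0.22229522]), 'moment': array([ 0.06291305, -0.01057666, -0.00698526]), 'finger_gap': 0.0855495299148144}
side {'fx': 608.473279929569, 'fy': 608.473279929569, 'cx': 319.12845178972447, 'cy': 237.234703839726, 'k1': -0.027013580322404866, 'rvec': array([ 2.13939138, -0.17768696,  0.0822757 ]), 'tvec': array([-0.47471638,  0.14179608,  1.4671558 ])}
top {'fx': 508.45259405784014, 'fy': 508.45259405784014, 'cx': 318.07324389967306, 'cy': 241.42839967061988, 'k1': -0.06597341439081997, 'rvec': array([ 2.12316654, -2.17828214,  0.1314341 ]), 'tvec': array([0.0147726 , 0.49489742, 1.43253908])}
wrist {'fx': 425.024559926394, 'fy': 425.024559926394, 'cx': 319.453320734972, 'cy': 245.61666685353163, 'k1': -0.05194281666622568, 'mount': array([[ 9.99999703e-01,  6.06272960e-04,  4.75966289e-04,
         9.00655581e-04],
       [-7.19788222e-04,  9.55404988e-01,  2.95297799e-01,
        -7.46626914e-02],
       [-2.75709496e-04, -2.95298054e-01,  9.55405141e-01,
        -1.32055986e-01],
       [ 0.00000000e+00,  0.00000000e+00,  0.00000000e+00,
         1.00000000e+00]])}
```

View pics/top0.png

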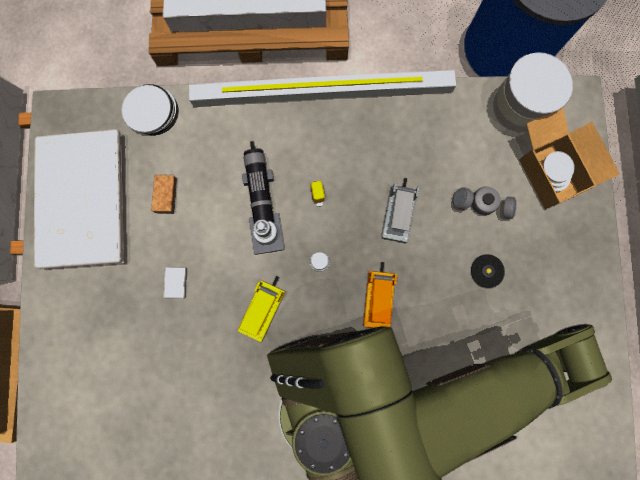

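View pics/side0.png

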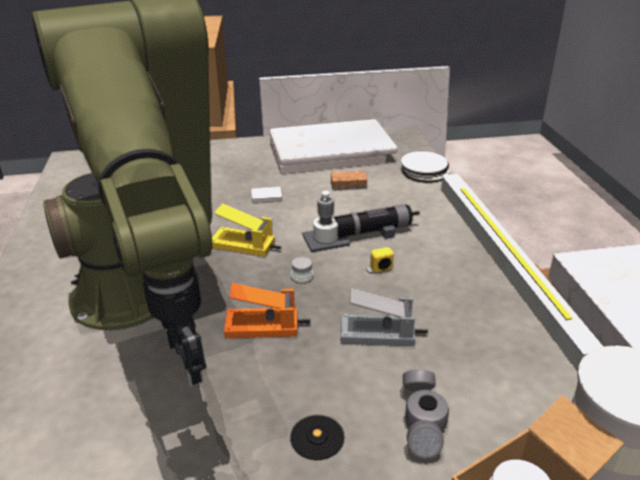

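View pics/wrist0.png

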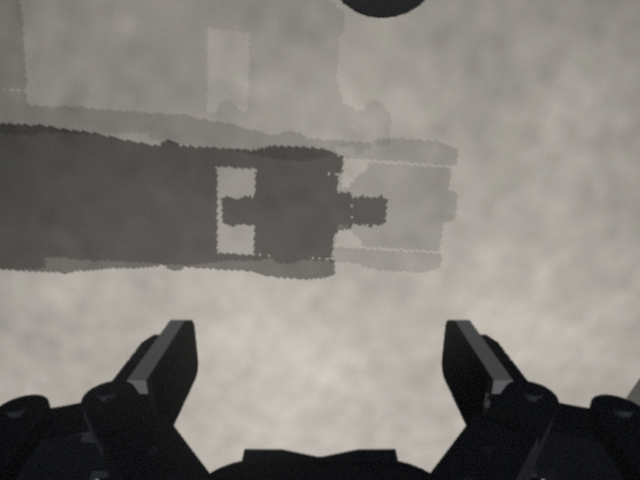

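The top view shows the polisher chuck at about (264,230). There are three deadman-shaped boxes: grey (400,212), orange (380,298) and yellow (262,308). The grey one is the right one. Next I'll measure these.

```bash
cat > h.py <<'E'
import numpy as np, cv2
from workcell import env, read_camera, masks_of
from scipy.spatial.transform import Rotation as R
def pose(d,st=None):
    """returns Rwc (cam->world), origin"""
    if "mount" in d:
        T=np.eye(4); T[:3,:3]=R.from_quat(st["tcp_rot"]).as_matrix(); T[:3,3]=st["eef_pos"]
        C=T@d["mount"]; return C[:3,:3],C[:3,3]
    Rm=R.from_rotvec(d["rvec"]).as_matrix(); return Rm.T,-Rm.T@d["tvec"]
def K(d): return np.array([[d["fx"],0,d["cx"]],[0,d["fy"],d["cy"]],[0,0,1.]]), np.array([d["k1"],0,0,0.])
def ray(d,px,st=None):
    k,dc=K(d); u=cv2.undistortPoints(np.array(px,float).reshape(-1,1,2),k,dc).reshape(-1,2)
    Rm,o=pose(d,st); v=np.c_[u,np.ones(len(u))]@Rm.T
    return o,v
def atz(d,px,z,st=None):
    o,v=ray(d,px,st); z=np.broadcast_to(z,len(v)); return o+v*((z-o[2])/v[:,2])[:,None]
def proj(d,P,st=None):
    Rm,o=pose(d,st); k,dc=K(d); rv=cv2.Rodrigues(Rm.T)[0]
    return cv2.projectPoints(np.array(P,float).reshape(-1,1,3),rv,-Rm.T@o,k,dc)[0].reshape(-1,2)
E
python3 - <<'E'
from h import *
for cam,zs in (("top",None),("side",None)):
    d=read_camera(cam)
    for q,z in (("bit",.145),("sleeve",.13),("polisher",.06),("deadman",.03),("paddle",.075),("tape",.03),("tin",.04),("respirator",.03),("disc",.01),("offcut",.02),("block",.035)):
        for m in masks_of(cam,q)[:3]:
            p=np.array(m["point"]); print(cam,q,round(m["score"],2),p,m["pixels"].sum(),atz(d,[p],z)[0].round(3))
d=read_camera("top"); cv2.imwrite("pics/topz.png",cv2.resize(d["frame"][140:350,220:440],None,fx=3.6,fy=2.8*3.6/2.8*0.79,interpolation=cv2.INTER_CUBIC))
d=read_camera("side"); cv2.imwrite("pics/sidez.png",cv2.resize(d["frame"][180:360,200:440],None,fx=3.3,fy=3.3,interpolation=cv2.INTER_CUBIC))
E
```

```text
top bit 0.47 [483.5 201.3] 1261 [ 0.578 -0.447  0.145]
top sleeve 0.48 [480.1 199.9] 1325 [ 0.585 -0.443  0.13 ]
top sleeve 0.46 [265.1 230.4] 75 [0.516 0.144 0.13 ]
top polisher 0.59 [259.9 203.8] 2573 [0.604 0.166 0.06 ]
top polisher 0.31 [266.7 226.8] 207 [0.537 0.147 0.06 ]
top deadman 0.6 [398.1 215.1] 1519 [ 0.566 -0.232  0.03 ]
top deadman 0.58 [376.8 299.5] 1535 [ 0.324 -0.161  0.03 ]
top deadman 0.58 [260.7 311.9] 1526 [0.298 0.17  0.03 ]
top paddle 0.8 [403.7 209.8] 782 [ 0.573 -0.242  0.075]
top paddle 0.61 [256.1 312.1] 897 [0.298 0.177 0.075]
top tape 0.79 [317.1 194.1] 282 [0.635 0.001 0.03 ]
top tin 0.63 [319.9 261.3] 317 [ 0.437 -0.002  0.04 ]
top respirator 0.93 [481.1 199.2] 1288 [ 0.608 -0.478  0.03 ]
top disc 0.93 [486.7 273.3] 887 [ 0.391 -0.487  0.01 ]
top offcut 0.76 [176.6 285.1] 673 [0.38  0.415 0.02 ]
top offcut 0.66 [260.3 202.5] 2717 [0.617 0.169 0.02 ]
top block 0.75 [163.4 191. ] 854 [0.656 0.453 0.035]
side bit 0.57 [324.6 194.4] 42 [0.522 0.153 0.145]
side sleeve 0.69 [378.3 322.3] 3191 [ 0.543 -0.344  0.13 ]
side sleeve 0.54 [326.9 205.4] 295 [0.522 0.121 0.13 ]
side polisher 0.58 [349.6 225.7] 3143 [0.583 0.124 0.06 ]
side deadman 0.78 [245.3 237.2] 2081 [0.308 0.163 0.03 ]
side deadman 0.59 [378.8 323.8] 3288 [ 0.575 -0.238  0.03 ]
side deadman 0.59 [263.7 317.9] 3215 [ 0.329 -0.175  0.03 ]
side paddle 0.75 [380.6 303.3] 928 [ 0.58  -0.223  0.075]
side paddle 0.61 [238.1 217.7] 596 [0.294 0.192 0.075]
side paddle 0.57 [260.3 296.7] 941 [ 0.325 -0.155  0.075]
side tape 0.61 [379.9 259.2] 536 [0.637 0.001 0.03 ]
side tin 0.59 [303.9 271.4] 482 [ 0.439 -0.031  0.04 ]
side respirator 0.79 [424.4 415.4] 3007 [ 0.596 -0.499  0.03 ]
side disc 0.65 [320.9 435.2] 2055 [ 0.404 -0.495  0.01 ]
side offcut 0.93 [265.  196.1] 422 [0.38  0.398 0.02 ]
side block 0.98 [348.6 181.6] 609 [0.641 0.416 0.035]
```

View pics/topz.png

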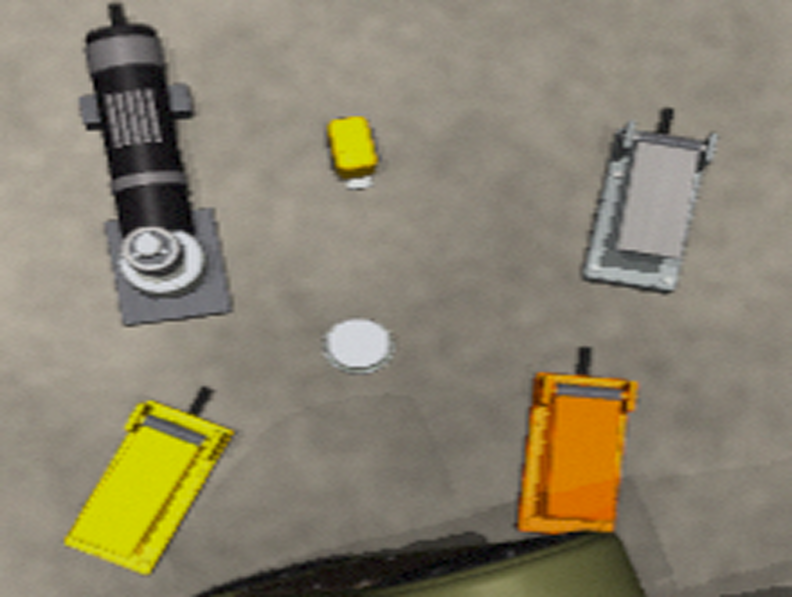

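View pics/sidez.png

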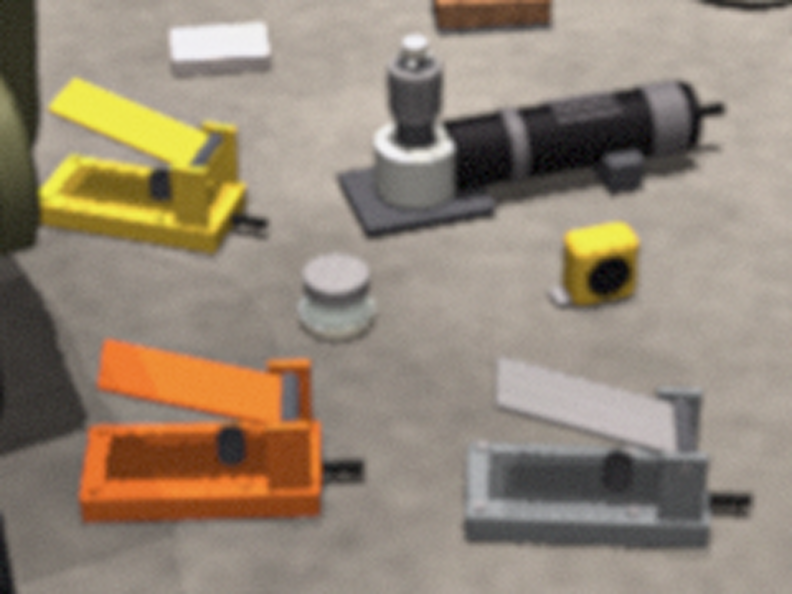

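Run:
```python
from h import *
from scipy.optimize import least_squares
dt=read_camera("top"); ds=read_camera("side")
z=lambda x,y:[220+x/3.6-.4,140+y/2.844-.4]
s=lambda x,y:[200+x/3.3-.4,180+y/3.3-.4]
print("bit top", atz(dt,[z(147,241)],.150), atz(ds,[s(414,43)],.148))
print("barrel end/top z .04?",atz(dt,[z(85,30),z(158,33)],.038).round(3))
print("gearhead",atz(dt,[z(163,256)],.06))
print("sleeve side centre",atz(ds,[s(414,90)],.108))
def tri(a,b):
    o1,v1=ray(dt,[a]);o2,v2=ray(ds,[b]);A=np.c_[v1[0],-v2[0]]
    t=np.linalg.lstsq(A,o2-o1,rcond=None)[0]; p1=o1+t[0]*v1[0];p2=o2+t[1]*v2[0]
    return ((p1+p2)/2).round(4),np.linalg.norm(p1-p2).round(4)
print("bit",tri(z(147,241),s(414,43)))
print("base front corners z.024",atz(dt,[z(586,277),z(674,292)],.024).round(4))
print("cheek",atz(dt,[z(627,128),z(714,138)],.078).round(4))
print("side base z.024 near front,back",atz(ds,[s(467,488),s(709,495)],.024).round(4), "bottom",atz(ds,[s(467,538),s(706,545)],0).round(4))
print("paddle free corners top",tri(z(616,248),s(498,358)))
print("paddle free",atz(dt,[z(616,248),z(686,262)],.071+.127*np.sin(.3)).round(4))
```

```text
bit top [[0.52966389 0.15373966 0.15      ]] [[0.52336324 0.15662583 0.148     ]]
barrel end/top z .04? [[0.772 0.216 0.038]
 [0.767 0.156 0.038]]
gearhead [[0.52925459 0.15204902 0.06      ]]
sleeve side centre [[0.52235358 0.15189342 0.108     ]]
bit (array([0.5263, 0.154 , 0.1499]), np.float64(0.0067))
base front corners z.024 [[ 0.5042 -0.1846  0.024 ]
 [ 0.487  -0.2549  0.024 ]]
cheek [[ 0.6458 -0.2167  0.078 ]
 [ 0.6339 -0.2848  0.078 ]]
side base z.024 near front,back [[ 0.4929 -0.2285  0.024 ]
 [ 0.6484 -0.2627  0.024 ]] bottom [[ 0.4889 -0.2503  0.    ]
 [ 0.6419 -0.2837  0.    ]]
paddle free corners top (array([ 0.5196, -0.1985,  0.1063]), np.float64(0.0022))
paddle free [[ 0.5203 -0.1983  0.1085]
 [ 0.5053 -0.251   0.1085]]
```

Request:
move_arm([
  [0.15,0.2,0.1],
  [0.3,0.4,0.2],
  [0.45,0.6,0.2],
  [0.6,0.8,0.2],
  [0.75,1,0.2],
  [0.8,1,0.2],
  [0.8,1,0.2],
  [0.8,1,0.2],
], gripper=[-1,-1,-1,-1,-1,-1,-1,-1], yaw=[0.08,0.16,0.24,0.32,0.4,0.48,0.56,0.64])

```text
t: 2.22
eef_pos: [0.3545, -0.3129, 0.2826]
tcp_rot: [0.995, -0.101, 0.0, 0.0]
wrist_force: [-0.2, -0.1, -0.4]
finger_gap: 0.0854
```

Request:
move_arm([
  [0.05,0.2,0],
  [0.1,0.4,0],
  [0.15,0.6,0],
  [0.2,0.8,0],
  [0.25,1,0],
  [0.25,1,0],
  [0.25,1,0],
  [0.25,1,0],
], gripper=[-1,-1,-1,-1,-1,-1,-1,-1], yaw=[0.08,0.16,0.24,0.32,0.4,0.48,0.56,0.64])

```text
t: 2.88
eef_pos: [0.4028, -0.1143, 0.2825]
tcp_rot: [0.922, 0.387, 0.0, 0.0]
wrist_force: [-0.4, 0.0, -0.1]
finger_gap: 0.0853
```

Request:
move_arm([
  [0.05,0.2,0],
  [0.1,0.4,0],
  [0.15,0.6,0],
  [0.2,0.8,0],
  [0.25,1,0],
  [0.25,1,0],
  [0.25,1,0],
  [0.25,1,0],
], gripper=[-1,-1,-1,-1,-1,-1,-1,-1], yaw=[0.08,0.16,0.24,0.32,0.4,0.48,0.56,0.64])

```text
t: 3.55
eef_pos: [0.4526, 0.0857, 0.2822]
tcp_rot: [0.624, 0.782, -0.0, -0.0]
wrist_force: [-0.1, -0.5, -0.4]
finger_gap: 0.0852
```

Run:
```python
from h import *
st=env.get_state(); d=read_camera("wrist"); cv2.imwrite("pics/w1.png",d["frame"]); print(st)
print(proj(d,[[.526,.153,.15],[.526,.153,.0]],st))
```

```text
{'t': 3.55, 'joints': array([ 1.07630325e-01,  6.74808626e-02,  1.70209956e+00, -4.65142269e-05,
        1.37226137e+00, -1.68740105e+00]), 'joint_vel': array([-1.84792689e-02, -6.10025493e-03,  4.12235667e-03,  1.77211476e-03,
        3.89493947e-04, -1.49071815e+00]), 'effort': array([ 1.24786444e+00, -4.05621314e+01, -3.69703281e+01,  3.67757713e-02,
       -6.61624610e-03,  3.18480380e+00]), 'eef_pos': array([0.4525687 , 0.08570138, 0.28216878]), 'tcp_rot': array([ 6.23550483e-01,  7.81783076e-01, -1.03881784e-04, -7.24289714e-05]), 'wrist_force': array([-0.06847331, -0.47420336, -0.40055415]), 'moment': array([-0.03415661,  0.01337001,  0.01395943]), 'finger_gap': 0.0851970199327094}
[[390.2304567  354.68618447]
 [367.5970218  277.57207853]]
```

View pics/w1.png

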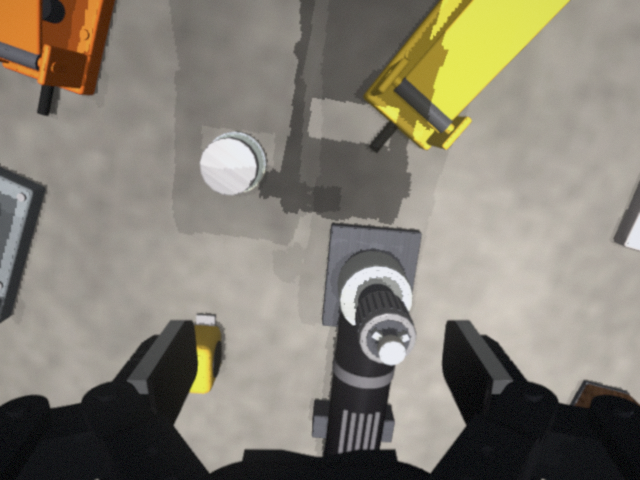

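The wrist view shows the bit's head at (392,352) and the prediction was (390,354), so they agree. I'll move over the axis and re-measure.

Request:
move_arm([
  [0.18,0.16,-0.05],
  [0.36,0.33,-0.1],
  [0.36,0.33,-0.2],
  [0.36,0.33,-0.2],
  [0.36,0.33,-0.2],
], gripper=[-1,-1,-1,-1,-1], yaw=[0,0,0,0,0])

```text
t: 4.02
eef_pos: [0.5243, 0.1509, 0.2411]
tcp_rot: [0.627, 0.779, -0.001, -0.001]
wrist_force: [0.4, -0.0, -0.1]
finger_gap: 0.0854
```

Run:
```python
from h import *
st=env.get_state(); d=read_camera("wrist"); cv2.imwrite("pics/w2.png",d["frame"]); print(st["eef_pos"],st["tcp_rot"],st["joints"])
print(proj(d,[[.526,.153,.15],[.526,.153,.13],[.526,.153,.0]],st))
```

```text
[0.52427913 0.15091135 0.24107245] [ 0.62737359  0.77871704 -0.001163   -0.00089477] [ 2.13162047e-01  2.92532590e-01  1.53338167e+00 -7.17505829e-05
  1.31861231e+00 -1.57205912e+00]
[[324.26838183 261.71415704]
 [323.92301431 250.82125407]
 [322.52403464 206.79194401]]
```

View pics/w2.png

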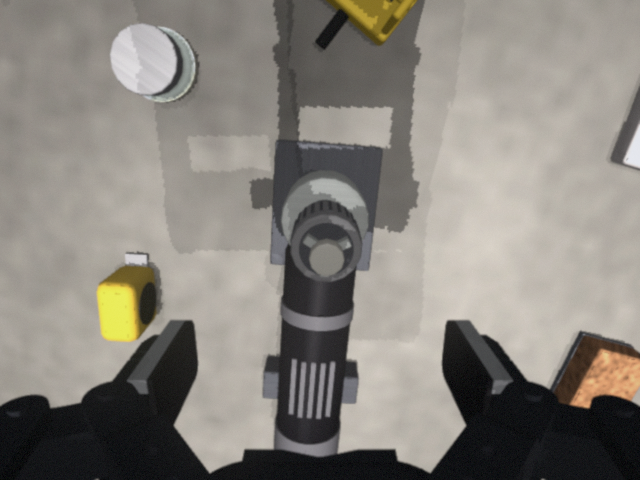

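Run:
```python
from h import *
st=env.get_state(); d=read_camera("wrist")
print(atz(d,[[326,247]],.13,st), atz(d,[[326,258]],.15,st))
c=d["frame"][190:300,260:390]; cv2.imwrite("pics/w2z.png",cv2.resize(c,None,fx=5,fy=5))
```

```text
[[0.52412    0.15345521 0.13      ]] [[0.52439455 0.1532253  0.15      ]]
```

View pics/w2z.png

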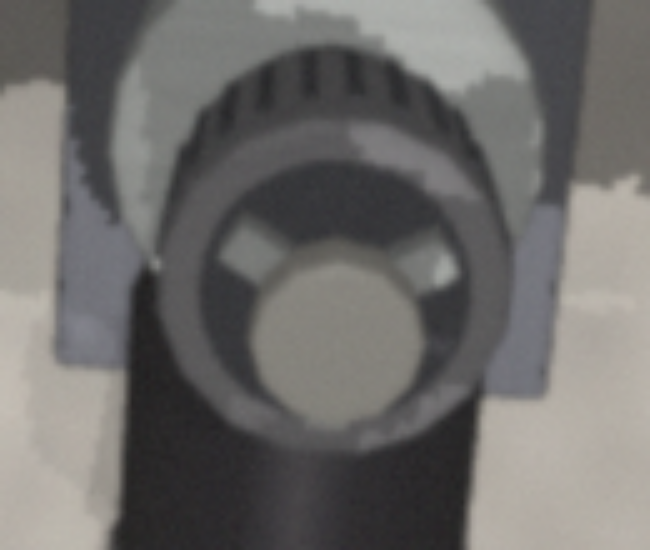

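Request:
move_arm([
  [0,0.015,-0.15],
  [0,0.015,-0.3],
  [0,0.015,-0.45],
  [0,0.015,-0.55],
  [0,0.015,-0.62],
  [0,0.015,-0.67],
  [0,0.015,-0.67],
], gripper=[-1,-1,-1,-1,-1,-1,-1], yaw=[0,0,0,0,0,0,0])

```text
t: 4.7
eef_pos: [0.5242, 0.1532, 0.1078]
tcp_rot: [0.627, 0.779, -0.0, -0.0]
wrist_force: [0.3, -0.3, -0.8]
finger_gap: 0.0854
```

Request:
move_arm([
  [0,0,0],
  [0,0,0],
  [0,0,0],
  [0,0,0],
  [0,0,0],
  [0,0,0],
  [0,0,0],
  [0,0,0],
], gripper=[0,0.2,1,1,1,1,1,1], yaw=[0,0,0,0,0,0,0,0], force=80)

```text
t: 5.37
eef_pos: [0.5249, 0.1549, 0.1101]
tcp_rot: [0.627, 0.779, 0.001, 0.0]
wrist_force: [-6.0, 6.0, 10.8]
finger_gap: 0.0423
```

Run:
```python
from h import *
st=env.get_state(); d=read_camera("wrist"); cv2.imwrite("pics/w3.png",d["frame"]); print(st)
```

```text
{'t': 5.3667, 'joints': array([ 2.19402008e-01,  4.38308785e-01,  1.66226677e+00,  1.57791406e-03,
        1.03874253e+00, -1.56868097e+00]), 'joint_vel': array([ 9.44936754e-04,  6.24524126e-04, -3.07611513e-04,  5.90009157e-04,
       -7.16786038e-04, -9.70735677e-05]), 'effort': array([-4.27927449e+00, -5.15774989e+01, -2.92398137e+01, -1.55753139e+00,
       -1.00208256e+00, -1.02099875e-02]), 'eef_pos': array([0.52492852, 0.15487932, 0.1100672 ]), 'tcp_rot': array([6.26577195e-01, 7.79358237e-01, 1.31310062e-03, 1.79057309e-04]), 'wrist_force': array([-5.95679889,  6.0484463 , 10.75271641]), 'moment': array([ 1.08144533,  0.95954954, -0.03056788]), 'finger_gap': 0.04233936270712339}
```

View pics/w3.png

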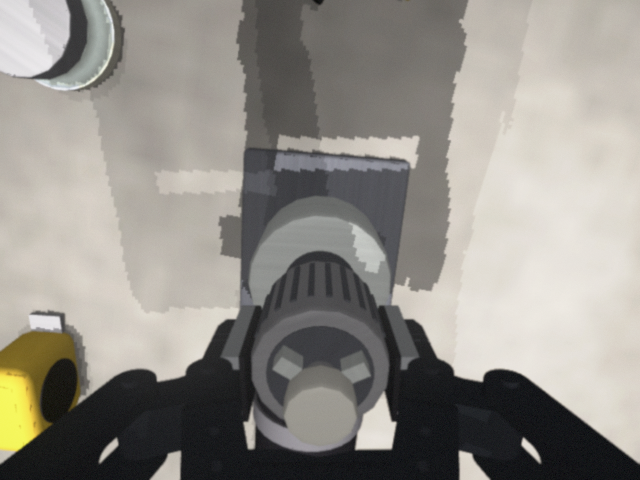

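The sleeve is gripped, with a gap of 42 mm against the 44 mm nominal and small side forces. Now I'll turn it clockwise.

Request:
move_arm([
  [0,0,0],
  [0,0,0],
  [0,0,0],
  [0,0,0],
  [0,0,0],
  [0,0,0],
  [0,0,0],
  [0,0,0],
], gripper=[1,1,1,1,1,1,1,1], yaw=[-0.05,-0.1,-0.15,-0.2,-0.25,-0.3,-0.35,-0.4])

```text
t: 6.08
eef_pos: [0.5249, 0.155, 0.1101]
tcp_rot: [0.838, 0.546, 0.001, -0.0]
wrist_force: [-5.5, 8.1, 11.3]
finger_gap: 0.042
```

```bash
cat > look.py <<'E'
import sys
from h import *
st=env.get_state(); d=read_camera("wrist"); cv2.imwrite(f"pics/{sys.argv[1]}.png",d["frame"][240:480,160:480])
r=R.from_quat(st["tcp_rot"]).as_matrix()
print(st["t"],"pos",st["eef_pos"].round(4),"xang",np.degrees(np.arctan2(r[1,0],r[0,0])).round(2),"j6",st["joints"][5].round(3),"F",st["wrist_force"].round(1),"M",st["moment"].round(2),"gap",st["finger_gap"],"eff6",st["effort"][5].round(2))
E
python3 look.py t1
```

```text
6.0833 pos [0.5249 0.155  0.1101] xang 66.22 j6 -0.937 F [-5.5  8.1 11.3] M [1.08 0.94 0.34] gap 0.04203105626633641 eff6 -1.65
```

View pics/t1.png

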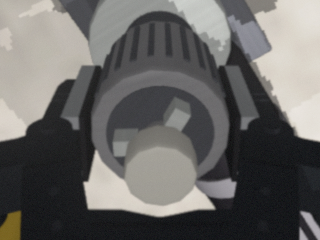

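Request:
move_arm([
  [0,0,0],
  [0,0,0],
  [0,0,0],
  [0,0,0],
  [0,0,0],
  [0,0,0],
  [0,0,0],
  [0,0,0],
], gripper=[1,1,1,1,1,1,1,1], yaw=[-0.05,-0.1,-0.15,-0.2,-0.25,-0.3,-0.35,-0.4])

```text
t: 6.8
eef_pos: [0.525, 0.155, 0.1101]
tcp_rot: [0.965, 0.261, 0.001, -0.001]
wrist_force: [-4.3, 7.5, 10.7]
finger_gap: 0.0422
```

```bash
python3 look.py t2
```

```text
6.8 pos [0.525  0.155  0.1101] xang 30.21 j6 -0.308 F [-4.3  7.5 10.7] M [1.08 0.93 0.36] gap 0.042215252074742894 eff6 -1.66
```

Request:
move_arm([
  [0,0,0],
  [0,0,0],
  [0,0,0],
  [0,0,0],
  [0,0,0],
  [0,0,0],
  [0,0,0],
  [0,0,0],
], gripper=[1,1,1,1,1,1,1,1], yaw=[-0.03,-0.06,-0.09,-0.12,-0.15,-0.18,-0.2,-0.2])

```text
t: 7.52
eef_pos: [0.525, 0.155, 0.1101]
tcp_rot: [0.994, 0.107, 0.001, -0.001]
wrist_force: [-3.9, 6.9, 11.2]
finger_gap: 0.0423
```

```bash
python3 look.py t3
```

```text
7.5167 pos [0.525  0.155  0.1101] xang 12.3 j6 0.004 F [-3.9  6.9 11.2] M [ 1.12  0.86 -0.17] gap 0.04229102418746365 eff6 0.64
```

View pics/t3.png

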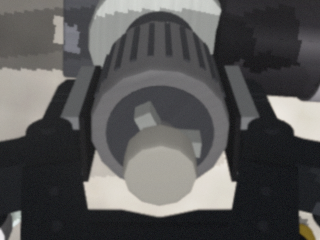

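Request:
move_arm([
  [0,0,0],
  [0,0,0],
  [0,0,0],
  [0,0,0],
  [0,0,0],
  [0,0,0],
], gripper=[1,1,1,1,1,1], yaw=[-0.03,-0.06,-0.09,-0.12,-0.15,-0.18], force=100)

```text
t: 8.07
eef_pos: [0.525, 0.155, 0.1101]
tcp_rot: [0.999, -0.034, 0.001, -0.001]
wrist_force: [-4.8, 8.1, 10.9]
finger_gap: 0.0421
```

```bash
python3 look.py t4
```

```text
8.0667 pos [0.525  0.155  0.1101] xang -3.88 j6 0.287 F [-4.8  8.1 10.9] M [1.13 0.86 0.52] gap 0.04212643369210815 eff6 -0.68
```

Request:
move_arm([
  [0,0,0],
  [0,0,0],
  [0,0,0],
  [0,0,0],
], gripper=[1,1,1,1], yaw=[-0.03,-0.06,-0.09,-0.12])

```text
t: 8.45
eef_pos: [0.5251, 0.155, 0.1102]
tcp_rot: [0.992, -0.127, 0.001, -0.001]
wrist_force: [-4.8, 8.2, 9.9]
finger_gap: 0.0416
```

```bash
python3 look.py t5
```

```text
8.45 pos [0.5251 0.155  0.1102] xang -14.65 j6 0.475 F [-4.8  8.2  9.9] M [1.2  0.89 2.39] gap 0.04158902046420338 eff6 0.58
```

The moment jumped to 2.4 N m, far above the 0.6 N m of friction, so this is the stop after 117° of turning. I'll nudge it slightly to confirm.

Request:
move_arm([
  [0,0,0],
  [0,0,0],
  [0,0,0],
  [0,0,0],
  [0,0,0],
], gripper=[1,1,1,1,1], yaw=[-0.01,-0.02,-0.02,-0.02,-0.02])

```text
t: 8.92
eef_pos: [0.5247, 0.154, 0.1101]
tcp_rot: [0.99, -0.142, 0.001, -0.0]
wrist_force: [-7.7, -1.2, 15.0]
finger_gap: 0.042
```

```bash
python3 look.py t6
```

```text
8.9167 pos [0.5247 0.154  0.1101] xang -16.38 j6 0.505 F [-7.7 -1.2 15. ] M [-0.46  1.45  0.29] gap 0.04200921232143336 eff6 0.23
```

View pics/t6.png

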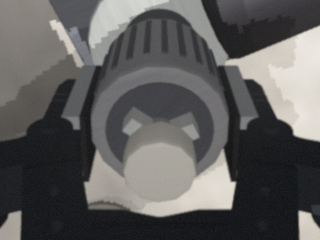

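Request:
move_arm([
  [0,0,0],
  [0,0,0],
  [0,0,0],
], gripper=[1,1,1], yaw=[-0.01,-0.02,-0.03])

```text
t: 9.22
eef_pos: [0.5244, 0.1531, 0.1101]
tcp_rot: [0.986, -0.166, 0.0, 0.001]
wrist_force: [-12.6, -9.5, 17.7]
finger_gap: 0.0419
```

```bash
python3 look.py t7
```

```text
9.2167 pos [0.5244 0.1531 0.1101] xang -19.07 j6 0.552 F [-12.6  -9.5  17.7] M [-1.74  2.16  0.59] gap 0.04190890384509191 eff6 -0.06
```

Run:
```python
import cv2,numpy as np
a=[cv2.resize(cv2.imread(f"pics/t{i}.png")[10:90,90:240],None,fx=2.6,fy=2.3,interpolation=cv2.INTER_CUBIC) for i in (2,4,5,6,7,7)]
cv2.imwrite("pics/cmp.png",np.vstack([np.hstack(a[i:i+2]) for i in (0,2,4)]))
```

```text
(no output)
```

View pics/cmp.png

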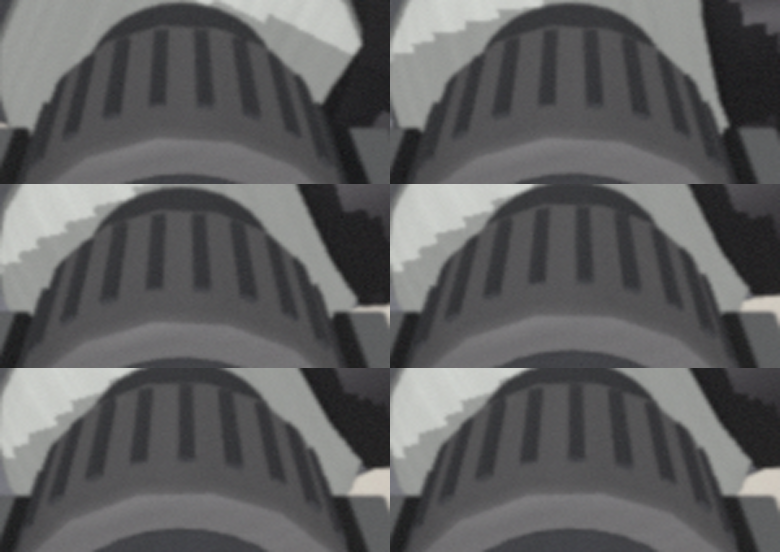

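The ribs stayed fixed relative to the gripper up to t5. After that they lagged by about 5° while the gripper turned 4.4°, so the sleeve is at its stop and the pads slipped. I'll release and rise.

Request:
move_arm([
  [0,0,0],
  [0,0,0],
  [0,0,0],
  [0,0,0],
  [0,0,0],
  [0,0,0.1],
  [0,0,0.25],
  [0,0,0.4],
], gripper=[0.3,0,-0.5,-1,-1,-1,-1,-1], yaw=[0,0,0,0,0,0,0,0])

```text
t: 9.93
eef_pos: [0.5242, 0.1539, 0.1888]
tcp_rot: [0.986, -0.166, -0.001, 0.0]
wrist_force: [-0.2, 0.2, 0.6]
finger_gap: 0.0852
```

Request:
move_arm([
  [0,0,0.15],
  [0,0,0.28],
  [0,0,0.28],
  [0,0,0.28],
], gripper=[-1,-1,-1,-1], yaw=[0,0,0,0])

```text
t: 10.27
eef_pos: [0.525, 0.154, 0.2455]
tcp_rot: [0.986, -0.166, 0.001, -0.001]
wrist_force: [-0.4, -0.3, -0.9]
finger_gap: 0.0853
```

```bash
python3 look.py u1; python3 -c "
from h import *
d=read_camera('wrist');cv2.imwrite('pics/u2.png',d['frame'])"
```

```text
10.2667 pos [0.525  0.154  0.2455] xang -19.11 j6 0.552 F [-0.4 -0.3 -0.9] M [-0.04  0.02 -0.03] gap 0.08533397412914304 eff6 -0.0
```

View pics/u2.png

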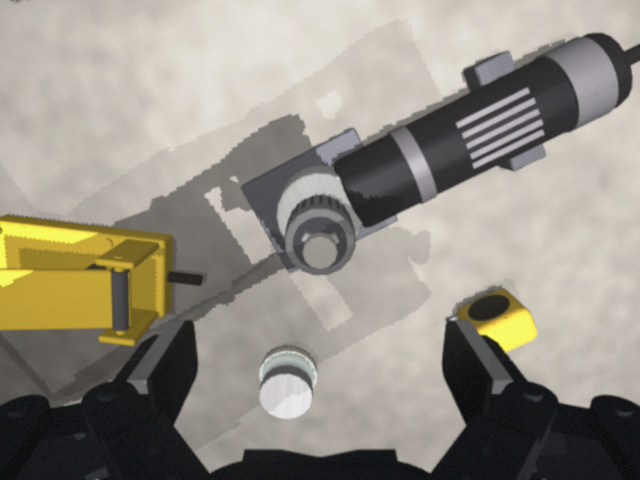

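Request:
move_arm([
  [0,-0.2,0],
  [0,-0.4,0],
  [0,-0.6,0],
  [0,-0.8,0],
  [0,-1,0],
  [0,-1,0],
  [0,-1,0],
], gripper=[0,1,1,1,1,1,1], yaw=[0,0.02,0.04,0.06,0.08,0.08,0.08], force=40)

```text
t: 10.95
eef_pos: [0.5242, -0.0478, 0.2429]
tcp_rot: [0.994, -0.105, -0.001, -0.0]
wrist_force: [1.0, 0.2, -0.4]
finger_gap: 0.0009
```

Request:
move_arm([
  [0.03,-0.2,0],
  [0.06,-0.4,0],
  [0.09,-0.5,0],
  [0.09,-0.5,0],
  [0.09,-0.5,0],
], gripper=[1,1,1,1,1], yaw=[0,0,0,0,0])

```text
t: 11.37
eef_pos: [0.5426, -0.1458, 0.2431]
tcp_rot: [0.995, -0.104, -0.001, -0.0]
wrist_force: [-0.6, 0.8, 0.3]
finger_gap: -0.0001
```

Run:
```python
from h import *
st=env.get_state(); d=read_camera("wrist"); cv2.imwrite("pics/p1.png",d["frame"])
print(st["eef_pos"],st["tcp_rot"],st["finger_gap"])
```

```text
[ 0.54260746 -0.14579562  0.24309331] [ 9.94563932e-01 -1.04123205e-01 -9.13576460e-04 -3.30766454e-04] -0.00011834330681928466
```

View pics/p1.png

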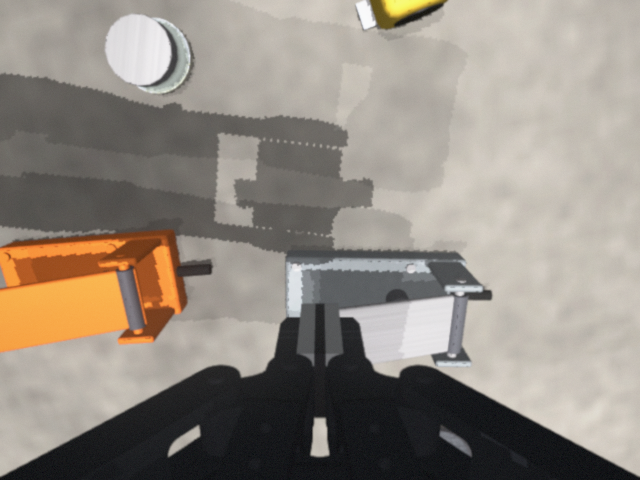

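The grey box is in view, with its hinge pin running from about (463,292) to (454,355). I'll refine the press point.

Run:
```python
from h import *
st=env.get_state(); d=read_camera("wrist")
h=atz(d,[[462,293],[455,353]],.070,st); print("hinge",h.round(4))
b=atz(d,[[287,253],[464,252]],.024,st); print("base edge",b.round(4),np.linalg.norm(b[1]-b[0]))
v=b[1]-b[0]; a=np.arctan2(v[1],v[0]); print("ang edge",np.degrees(a))
w=h[0]-h[1]; print("ang hinge",np.degrees(np.arctan2(w[1],w[0]))-90)
ex=np.array([np.cos(a),np.sin(a),0]); ey=np.array([-ex[1],ex[0],0])
c=(b[0]+b[1])/2-ey*.038; print("centre from base edge",c, "press",c-ex*.035)
hm=h.mean(0); print("hinge mid",hm,"press",hm-ex*.095)
```

```text
hinge [[ 0.6395 -0.2256  0.07  ]
 [ 0.6283 -0.278   0.07  ]]
base edge [[ 0.5061 -0.1794  0.024 ]
 [ 0.6576 -0.2101  0.024 ]] 0.15459306737115322
ang edge -11.48461644467796
ang hinge -12.031851954223825
centre from base edge [ 0.57424467 -0.23198997  0.024     ] press [ 0.53994543 -0.22502131  0.024     ]
hinge mid [ 0.63386813 -0.2518067   0.07      ] press [ 0.5407702  -0.23289174  0.07      ]
```

Request:
move_arm([
  [-0.01,-0.2,0],
  [-0.01,-0.425,0],
  [-0.01,-0.425,-0.15],
  [-0.01,-0.425,-0.3],
  [-0.01,-0.425,-0.45],
  [-0.01,-0.425,-0.53],
  [-0.01,-0.425,-0.53],
], gripper=[1,1,1,1,1,1,1], yaw=[0,0,0,0,0,0,0])

```text
t: 12.05
eef_pos: [0.5394, -0.229, 0.1345]
tcp_rot: [0.995, -0.103, -0.003, -0.001]
wrist_force: [-0.8, -0.1, -1.1]
finger_gap: -0.0001
```

Run:
```python
from h import *
st=env.get_state(); print(st["eef_pos"],st["wrist_force"])
d=read_camera("side"); cv2.imwrite("pics/s1.png",cv2.resize(d["frame"][180:360,240:480],None,fx=3.3,fy=3.3,interpolation=cv2.INTER_CUBIC))
```

```text
[ 0.53938328 -0.22898035  0.13445293] [-0.76153282 -0.09156477 -1.08426155]
```

View pics/s1.png

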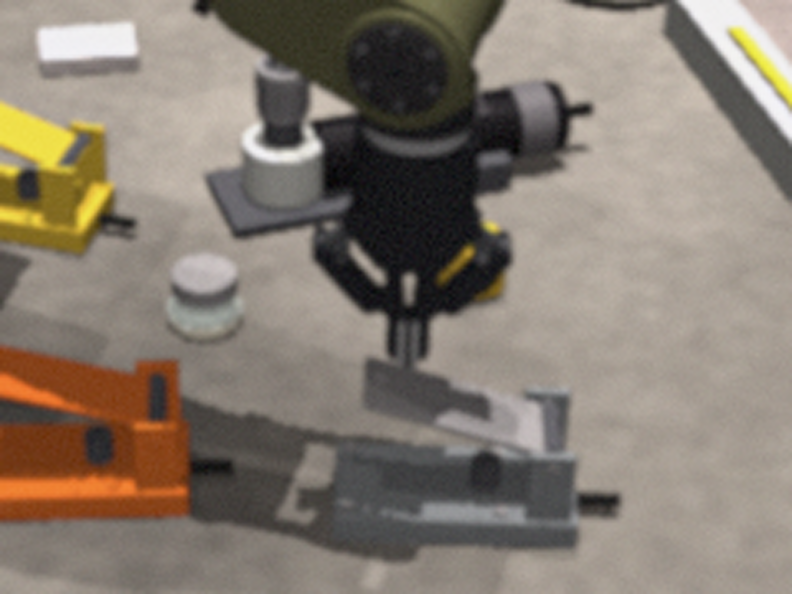

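Request:
move_arm([
  [0,0,-0.06],
  [0,0,-0.1],
  [0,0,-0.14],
  [0,0,-0.14],
], gripper=[1,1,1,1], yaw=[0,0,0,0])

```text
t: 12.43
eef_pos: [0.5405, -0.2309, 0.1093]
tcp_rot: [0.995, -0.104, -0.0, -0.0]
wrist_force: [2.8, -0.4, 1.8]
finger_gap: -0.0001
```

Request:
move_arm([
  [0,0,-0.02],
  [0,0,-0.04],
  [0,0,-0.06],
  [0,0,-0.08],
  [0,0,-0.1],
  [0,0,-0.12],
  [0,0,-0.13],
  [0,0,-0.13],
], gripper=[1,1,1,1,1,1,1,1], yaw=[0,0,0,0,0,0,0,0])

```text
t: 13.1
eef_pos: [0.5405, -0.2313, 0.0845]
tcp_rot: [0.995, -0.104, -0.0, 0.0]
wrist_force: [-4.0, 1.0, 8.1]
finger_gap: -0.0
```

Run:
```python
from h import *
st=env.get_state(); print(st["t"],st["eef_pos"],st["wrist_force"])
d=read_camera("side"); cv2.imwrite("pics/s2.png",cv2.resize(d["frame"][180:360,240:480],None,fx=3.3,fy=3.3,interpolation=cv2.INTER_CUBIC))
```

```text
13.1 [ 0.54048183 -0.23130659  0.08449624] [-4.04872598  0.96017928  8.11511023]
```

View pics/s2.png

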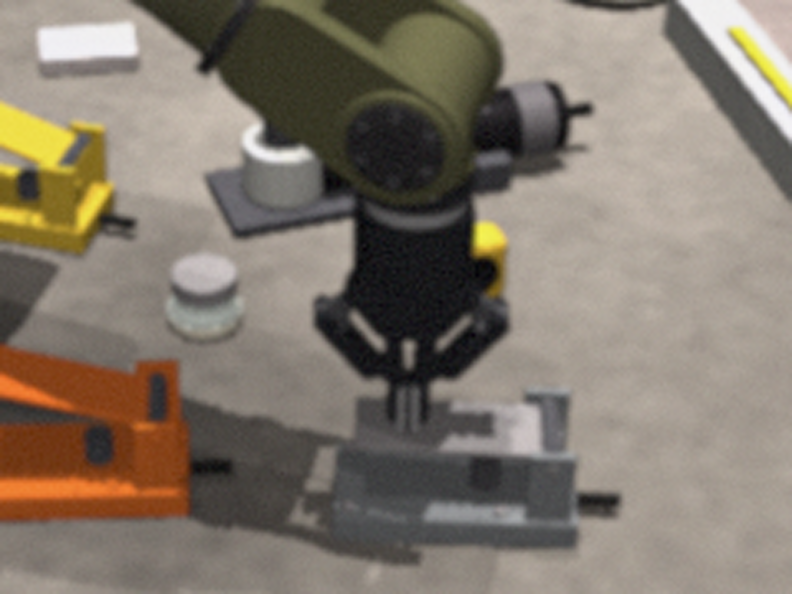

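The paddle looks level and takes 8.1 N. I'll go down 2 mm more, dwell, and check the chuck from the top and side cameras.

Request:
move_arm([
  [0,0,-0.005],
  [0,0,-0.01],
  [0,0,-0.01],
  [0,0,-0.01],
  [0,0,-0.01],
  [0,0,-0.01],
  [0,0,-0.01],
  [0,0,-0.01],
], gripper=[1,1,1,1,1,1,1,1], yaw=[0,0,0,0,0,0,0,0])

```text
t: 13.82
eef_pos: [0.5405, -0.2313, 0.083]
tcp_rot: [0.995, -0.104, 0.0, 0.0]
wrist_force: [-4.7, 0.8, 7.6]
finger_gap: -0.0002
```

Run:
```python
from h import *
st=env.get_state(); print(st["t"],st["eef_pos"],st["wrist_force"],st["joint_vel"].round(3))
d=read_camera("top"); print("bit pred",proj(d,[[.5245,.154,.150]]))
cv2.imwrite("pics/top9.png",cv2.resize(d["frame"][140:350,220:440],None,fx=3.6,fy=2.844,interpolation=cv2.INTER_CUBIC))
d=read_camera("side"); cv2.imwrite("pics/s3.png",cv2.resize(d["frame"][180:360,240:480],None,fx=3.3,fy=3.3,interpolation=cv2.INTER_CUBIC))
```

```text
13.8167 [ 0.54052428 -0.23132385  0.08297104] [-4.6665195   0.81841408  7.55608002] [-0.001 -0.002  0.    -0.002 -0.     0.   ]
bit pred [[260.35495939 226.25629754]]
```

View pics/top9.png

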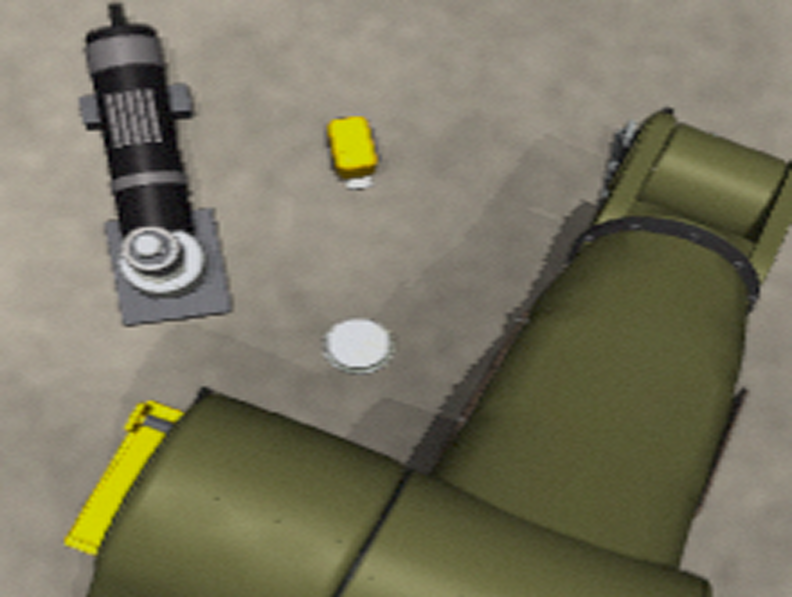

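View pics/s3.png

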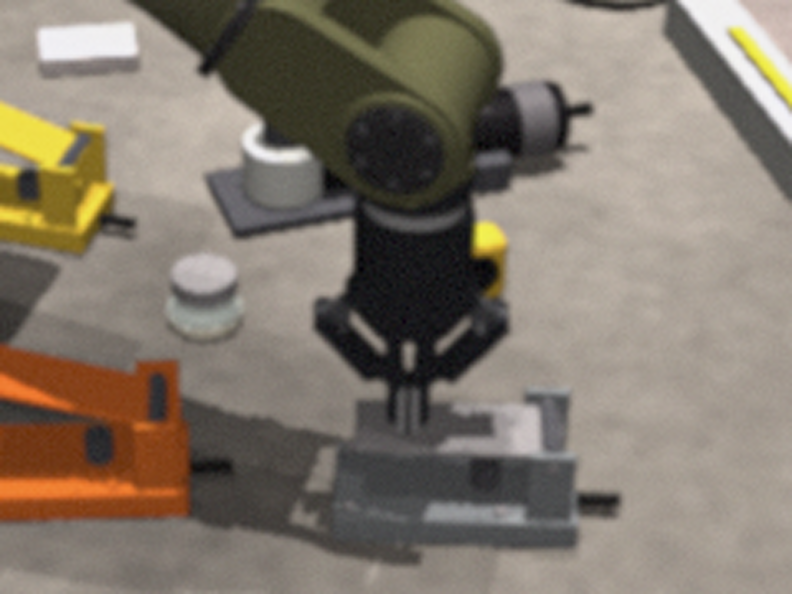

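The paddle is level: the tip is at about 72 mm against 71 mm nominal, with 7.6 N upward on the tool. The bit still stands centred at its place, and nothing else has moved. I'm handing in.

```bash
python3 -c "
from workcell import env
print(env.sign_off()); s=env.get_state(); print(s['t'],s['eef_pos'],s['wrist_force'])"
```

```text
the job is handed in; nothing more can be done
None
the job is handed in; nothing more can be done
```

I turned the sleeve clockwise to its stop and then pressed the grey dead-man paddle level. I handed the job in at about 14 s with the fingers still holding it. No verdict was reported.

- **Chuck:** one grip was enough, about 117° of turn. At the stop the moment jumped to 2.4 N m and the pads then slipped. The knurl ribs in the wrist pictures showed the sleeve was no longer turning. I did not re-grip to test the tightness again after letting go, and the force of the jaws on the point could not be measured.
- **Point:** after the release the wrist picture showed it upright and central in the chuck, and the last top view showed it still in place.
- **Paddle:** at the last check the fingertips were at about 72 mm against 71 mm for level. The tool felt 7.6 N upward, a little under the 9 N expected, plus about 4.7 N sideways. The side picture showed the paddle level.
- **Bystanders:** the tape measure and wax jar looked unmoved in the last pictures. I did not check the others again, but no contact with them was felt.

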